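# Clear the reading slab and take a dip sample from the sand caddy

## Task

Sweep the three stone chips off the dark slate slab onto the table with the wooden scraper block, then set the block down off the slab. Next take the gauge rod from its rest, push it down the caddy's slanting steel guide tube until its collar sits on the tube's mouth, draw it out again, and finish holding it still and level, scoop side up, with its tip a few centimetres above the middle of the slab, ready to be read: do not let go of it. Leave the glass dish and the brass dish where they stand, and touch the chips with nothing but the block.

Things in the scene. Friction and masses are not known exactly. Their poses are not given: they have to be found in the camera images.
- slab: Dark slate reading slab, fixed, 100 x 180 x 20 mm (x, y, z); origin at the centre of its underside on the table, so its top is 20 mm up; its long sides run along its y axis.
- chip_1: Grey many-sided stone chip, about 20 mm across and 12 mm high, about 10 g; loose on the slab; origin at its centre.
- chip_2: Grey many-sided stone chip, about 22 mm across and 11 mm high, about 10 g; loose on the slab; origin at its centre.
- chip_3: Grey many-sided stone chip, about 19 mm across and 13 mm high, about 10 g; loose on the slab; origin at its centre.
- scraper: Scraper block standing on its rubber sole, 100 g: light wood, 52 mm high, 100 mm long (its x); sole 24 mm thick (y) and 10 mm high, wood 22 mm thick up to 20 mm, above that a grip 94 mm long and 16 mm thick (y). Origin at the centre of its underside, z up.
- gauge_rod: Gauge rod, 110 g, lying level on its rest, axis 58 mm up. y: along the axis to the tip; z: scoop side, up. Origin on the axis inside the wooden handle (y = -55 to 45 mm, 14 mm wide in x, 20 mm high in z). Steel collar 31 mm across at y = 45 to 53; steel shaft 10 mm across, scoop cut in its upper side near the rounded tip at y = 163. Balances at about y = 16 mm.
- rod_tip (a point): Far end of the gauge rod, on its axis (y = 163 mm of the rod).
- rod_collar (a point): Centre of the collar's face that looks to the tip (y = 53 mm of the rod).
- rod_rest: Wooden rod rest, fixed; origin on the table under the rod's origin, y as the rod's. Base 60 mm wide, 10 mm high, y = -70 to 136 mm; two notched posts 40 mm wide (x), 11 mm thick, at y = -43 (under the handle, 57 mm high) and y = 105 (under the shaft, 62 mm high). Lift the rod straight up out of the notches.
- sand_caddy: Plain plywood sand caddy, fixed, 134 x 162 mm and 126 mm high, with a 20 mm steel knob on the shut lid; its sloping front, with the guide tube, faces its -y. Origin at the centre of its underside on the table.
- guide_tube: Steel guide tube in the caddy's sloping front, fixed. Origin at the centre of its open mouth, 101 mm above the table; z runs out of the mouth along the tube, 35 degrees above level, so the rod goes in along -z. It stands 48 mm out of the wood. Bore 14 mm, widening to 24 mm at the mouth, rim 32 mm across; inside is free room for the rod until its collar meets the rim.
- glass_dish: Bystander: small round glass dish, 55 mm across and 19 mm high; origin at the centre of its underside.
- brass_dish: Bystander: shallow round brass dish, 60 mm across and 13 mm high; origin at the centre of its underside.

How it is judged:
By the outcome, as a careful person would: the job done as asked, in the order asked, and still so for the second after the job is handed in, while the arm keeps its last pose, push and grip.
It also fails if it takes over 64 s, if anything falls off the work surface, if the arm or the gripper's body presses on something with over 40 N, if the wrist force passes 120 N, or if a joint passes its speed limit or range.

## Robot

A 6-joint arm with a two-finger parallel gripper is mounted at the origin on a cart in front of the work surface, level with it; the furniture and walls round the work are solid. World frame = base frame: x ahead of the robot, y to its left, z up, the work surface at z = 0. Lengths are in m, angles in rad, forces in N, time in s.
With the tool pointing down it reaches from about 0.35 to 0.775 m from the base axis. Payload 5.5 kg.
Tool frame: the origin (TCP) lies on the mounting face of the last link; the fingertips stand 173 mm ahead of it and the grasp point (between the pads) lies 155 mm ahead of it; z points along the fingers, y is the direction in which the jaws open and shut (so a half turn about z gives the same grasp; the last joint's range is limited). The gripper opens to 85 mm and grips with 20 to 120 N. Pads are 22 mm wide; open, the fingers measure 114 mm over their backs; the gripper's body (76 mm by 85 mm) begins 54 mm behind the grasp point. The pads swing forward as they close: fully open they stand 13 mm farther back than shut.
Start: joints at [1.039, 0.313, 0.046, 1.304, 0, 1.431], TCP at [0.22, 0.531, 0.405] pointing down, gripper open.
Joint ranges: [-2.76, 2.76], [-0.86, 1.69], [-1.03, 1.26], [-2.2, 2.34], [-1.47, 1.5], [-3.14, 3.14]. Speed limits (rad/s): [2.57, 2.57, 3.14, 3.14, 3.14, 3.14].

## Interface

Orientations are given as a unit quaternion [w, x, y, z].
In Python, from workcell import * gives the robot as it stands. The module is installed in compiled form; this text tells all that it offers.
- The arm moves only by the shell command python3 -m crank 'ROWS' [FORCE]. ROWS is JSON, a list of rows, each a list of 7 numbers: the shift along the tool's x, y, z in mm, then the turn, a rotation vector about the tool's x, y, z in degrees, then the opening, from 0 (shut) to 1 (fully open). A call has exactly 8 rows; each row shifts and turns the commanded pose from where the row before left it, along the tool's axes as they then stand; what a row does not reach is not made up. A row lasts 1/8 s, in which the tool goes at most 62.5 mm and 10.7 degrees, less where a joint would pass 70% of its speed; a pose out of reach is approached as far as the arm can. A call with a gripper value outside its range is refused whole. The fingers move at their own pace and stop on an object; FORCE is the grip in N (left out, the last holds). Time passes only in rows, so rows that do not move let the fingers close, or fill a call up. It gives the time, the measured TCP pose, the force and the opening at its end, in the units of the state.
- get_state(): the state, without advancing time (a new reading comes with each control period).
- read_camera(name): name is "side" or "top"; returns the picture (400x640x3 uint8, blue, green, red); there is no depth.
- calibration(name): a dict with "fx", "fy", "cx", "cy" (pixels), "extrinsics" (4x4, takes a point from world to camera coordinates). Camera axes: x right, y down, z forward; pixel columns grow to the right and rows downward; lengths in m; the calibration is good to about 2 mm. A picture is of the moment at which its call begins. calibration takes no time and is no camera call.
- hand_in(): hands the job in, once; it reports no verdict.
The state is a dict: "clock": time; "joint_pos": joint angles; "qvel": joint speeds; "tau": joint torques, N m; "tcp_pos": TCP position; "orientation": TCP orientation; "wrist_force": force on the tool from outside, world axes, zero at the start; "ft_torque": the same for the moment, N m; "finger_gap": finger opening in m.
Only numpy, scipy, OpenCV 4.12 (cv2) and the standard library are available. Lean on these libraries where they do the work, as an engineer would, in place of code of your own. Each camera call takes 0.05 s, during which the arm holds its last target.

## Working session

There is one attempt and no reset: what is moved stays moved. The work goes in short steps, Python scripts to look and compute and a shell command to move; the robot and the scene stay as the last step left them, time stands still between calls to the robot, and variables do not carry over. Pictures are saved under pics/ and viewed, and the job is handed in when it is done.

```bash
mkdir -p pics
python3 - <<'E'
from workcell import *
import cv2, numpy as np
s=get_state(); print(s)
for n in ("side","top"):
    im=read_camera(n); cv2.imwrite(f"pics/{n}0.png",im)
    c=calibration(n); print(n,c["fx"],c["fy"],c["cx"],c["cy"]); print(np.round(c["extrinsics"],4))
E
```

```text
{'clock': 0.0, 'joint_pos': array([ 1.03942737e+00,  3.14009533e-01,  4.49689937e-02,  1.30360241e+00,
       -1.79643256e-05,  1.43125102e+00]), 'qvel': array([-0.00137669,  0.00188136,  0.00110136, -0.00243185,  0.0010202 ,
        0.00049218]), 'tau': array([-2.72977588e-03, -4.80629396e+01,  2.98530596e+01,  1.94814656e-02,
       -2.09617524e-04, -3.31734896e-05]), 'tcp_pos': array([0.21945733, 0.53125629, 0.4037993 ]), 'orientation': array([-2.95474071e-04,  1.94660908e-01,  9.80870164e-01, -8.74804772e-04]), 'wrist_force': array([ 0.18026954, -0.70605285, -0.54091765]), 'ft_torque': array([-0.04283941, -0.0244219 ,  0.00521701]), 'finger_gap': 0.08509349655688184}
side 393.80610343054684 393.80610343054684 317.28129468177315 196.80183447853676
[[ 0.9922 -0.1228 -0.0228 -0.5276]
 [-0.079  -0.475  -0.8764  0.0977]
 [ 0.0968  0.8714 -0.481   0.9027]
 [ 0.      0.      0.      1.    ]]
top 375.8301783358903 375.8301783358903 322.2032028679115 196.32551283402674
[[ 0.0261 -0.9996 -0.0065 -0.0364]
 [-0.9919 -0.0251 -0.1245  0.5272]
 [ 0.1242  0.0097 -0.9922  0.8527]
 [ 0.      0.      0.      1.    ]]
```

View pics/side0.png

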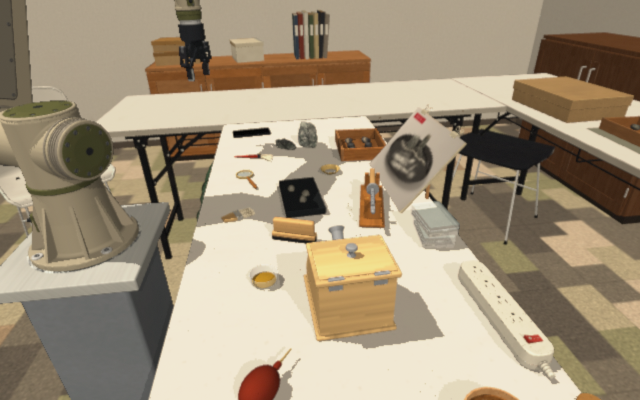

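View pics/top0.png

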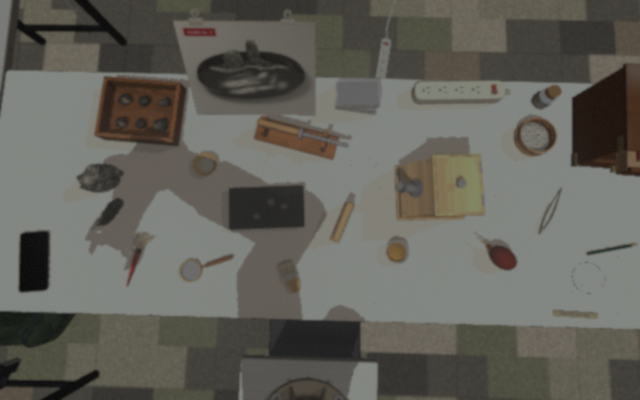

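The side view shows the slab near (302,197), the scraper near (294,230), the rest near (372,203) and the caddy near (350,285). The top view shows the slab at (267,206), the scraper at (343,217), the rest at (297,137) and the caddy at (440,187). I'll enlarge these areas next.

Run:
```python
import cv2, numpy as np
t=cv2.imread("pics/top0.png"); s=cv2.imread("pics/side0.png")
a=t[100:260,190:390]; a=np.clip(a.astype(float)*1.6,0,255).astype(np.uint8)
cv2.imwrite("pics/t1.png",cv2.resize(a,None,fx=4,fy=3.75 and 4,interpolation=cv2.INTER_CUBIC)[:600])
b=t[140:260,370:510]; b=np.clip(b.astype(float)*1.6,0,255).astype(np.uint8)
cv2.imwrite("pics/t2.png",cv2.resize(b,None,fx=5,fy=5,interpolation=cv2.INTER_CUBIC))
cv2.imwrite("pics/s1.png",cv2.resize(s[150:300,230:430],None,fx=4,fy=4,interpolation=cv2.INTER_CUBIC))
```

```text
(no output)
```

View pics/t1.png

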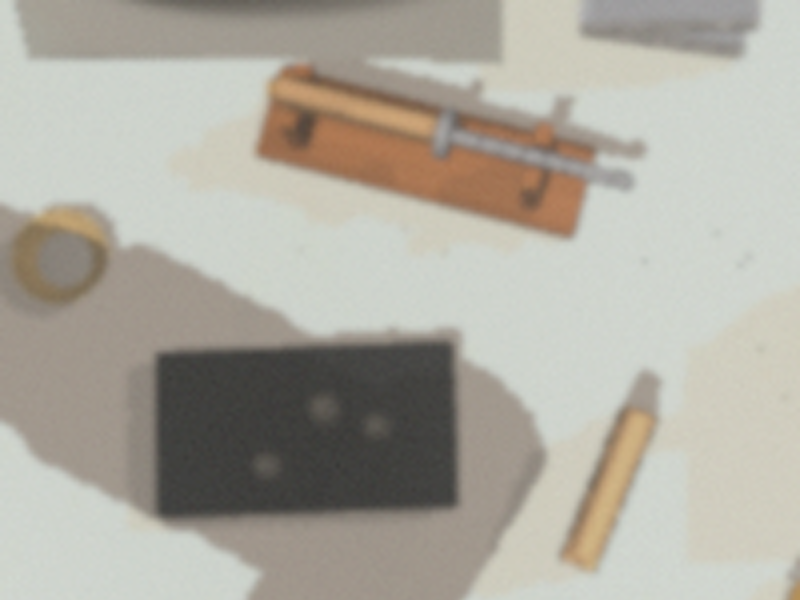

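View pics/t2.png

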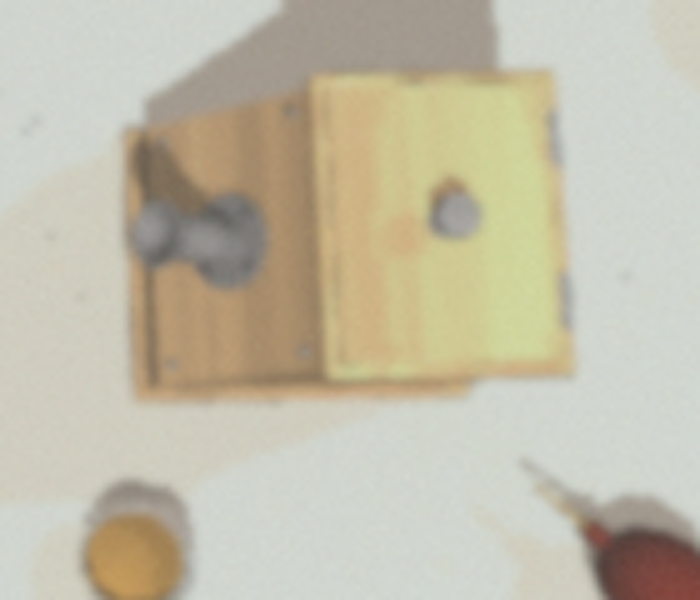

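View pics/s1.png

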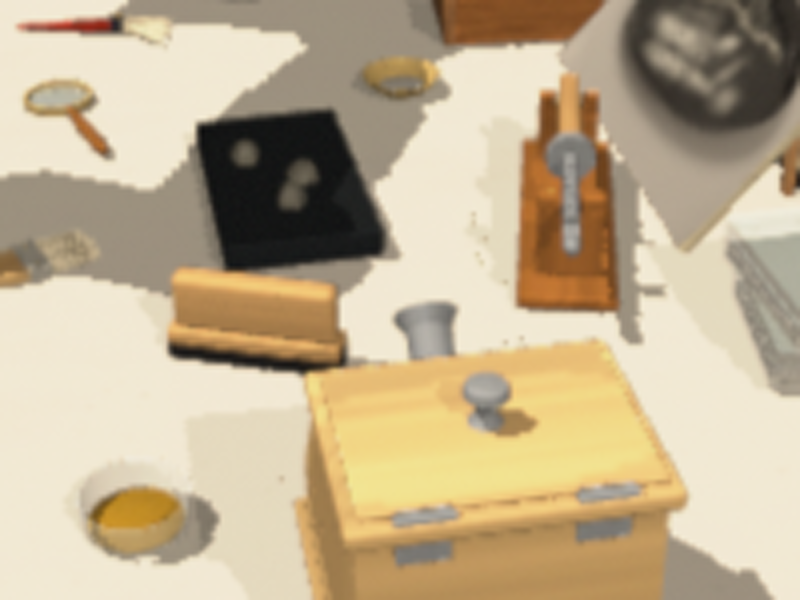

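```bash
cat > h.py <<'E'
import numpy as np, cv2
from workcell import *
from scipy.spatial.transform import Rotation as R
C={n:calibration(n) for n in("side","top")}
def ray(n,p):
    c=C[n];E=np.array(c["extrinsics"]);d=np.array([(p[0]-c["cx"])/c["fx"],(p[1]-c["cy"])/c["fy"],1])
    return -E[:3,:3].T@E[:3,3],E[:3,:3].T@d
def onz(n,p,z):
    o,d=ray(n,p);return o+d*(z-o[2])/d[2]
def proj(n,X):
    c=C[n];E=np.array(c["extrinsics"]);q=E[:3,:3]@np.array(X)+E[:3,3]
    return np.array([c["fx"]*q[0]/q[2]+c["cx"],c["fy"]*q[1]/q[2]+c["cy"]])
def tri(a,b):
    o1,d1=ray("side",a);o2,d2=ray("top",b);d1/=np.linalg.norm(d1);d2/=np.linalg.norm(d2)
    s=np.linalg.lstsq(np.c_[d1,-d2],o2-o1,rcond=None)[0]
    p,q=o1+s[0]*d1,o2+s[1]*d2
    return (p+q)/2,np.linalg.norm(p-q)
t1=lambda u,v:(190+(u+.5)/4-.5,100+(v+.5)/4-.5)
t2=lambda u,v:(370+(u+.5)/5-.5,140+(v+.5)/5-.5)
s1=lambda u,v:(230+(u+.5)/4-.5,150+(v+.5)/4-.5)
def tcp():
    s=get_state();q=s["orientation"];return np.array(s["tcp_pos"]),R.from_quat([q[1],q[2],q[3],q[0]])
E
python3 - <<'E'
from h import *
np.set_printoptions(precision=4,suppress=True)
print("slab top");[print(onz("top",t1(*p),.02)) for p in((157,353),(452,342),(457,505),(158,516))]
print("slab side");[print(onz("side",s1(*p),.02)) for p in((197,124),(333,111),(382,243),(226,257))]
print("chips top");[print(onz("top",t1(*p),.026)) for p in((323,407),(376,425),(267,464))]
print("chips side");[print(onz("side",s1(*p),.026)) for p in((302,172),(292,196),(245,152))]
print("scr top");[print(onz("top",t1(*p),.052)) for p in((628,408),(655,418),(597,570),(565,556))]
print("scr side top");[print(onz("side",s1(*p),.052)) for p in((177,270),(337,288))]
print("scr side sole bottom front");[print(onz("side",s1(*p),.0)) for p in((170,354),(344,368))]
print("tri tip",tri(s1(572,248),t1(628,180)),"collar",tri(s1(571,156),t1(447,135)),"handle end",tri(s1(570,77),t1(276,87)))
print("rod top z=.058",[onz("top",t1(*p),.058) for p in((628,180),(447,135))])
print("handle end .06",onz("top",t1(274,89),.06))
print("rest base top z.01",[onz("top",t1(*p),.01) for p in((257,155),(575,237),(597,150))],[onz("side",s1(*p),.01) for p in((518,303),(616,304))])
print("mouth",tri(s1(426,312),t2(153,233)),onz("top",t2(153,233),.101),onz("side",s1(426,314),.101))
print("lid top");[print(onz("top",t2(*p),.126)) for p in((312,75),(553,72),(575,375),(328,380))]
print("lid side");[print(onz("side",s1(*p),.126)) for p in((308,373),(602,340),(685,490),(350,540))]
print("knob",tri(s1(487,388),t2(455,210)))
print("base front",[onz("top",t2(*p),.0) for p in((125,130),(137,400))])
print("glass",onz("top",t2(133,558),.01),"brass",onz("top",t1(62,257),.006),onz("side",s1(401,78),.01))
E
```

```text
slab top
[0.5443 0.2019 0.02  ]
[0.5555 0.025  0.02  ]
[0.458  0.0189 0.02  ]
[0.4469 0.1957 0.02  ]
slab side
[0.4474 0.1896 0.02  ]
[0.5436 0.1941 0.02  ]
[0.5523 0.0077 0.02  ]
[0.4578 0.0065 0.02  ]
chips top
[0.5136 0.0999 0.026 ]
[0.5037 0.068  0.026 ]
[0.479  0.1315 0.026 ]
chips side
[0.5123 0.0953 0.026 ]
[0.503  0.0643 0.026 ]
[0.4775 0.1297 0.026 ]
scr top
[ 0.5147 -0.0795  0.052 ]
[ 0.5093 -0.0951  0.052 ]
[ 0.4218 -0.0635  0.052 ]
[ 0.4292 -0.0452  0.052 ]
scr side top
[ 0.4293 -0.0563  0.052 ]
[ 0.5145 -0.0887  0.052 ]
scr side sole bottom front
[ 0.4213 -0.0611  0.    ]
[ 0.5169 -0.0899  0.    ]
tri tip (array([ 0.6473, -0.0767,  0.0574]), np.float64(0.0007456397560461444)) collar (array([0.6725, 0.0295, 0.0576]), np.float64(0.0008638618038829869)) handle end (array([0.6969, 0.1299, 0.0634]), np.float64(0.00033327864451437823))
rod top z=.058 [array([ 0.6475, -0.0767,  0.058 ]), array([0.6719, 0.0295, 0.058 ])]
handle end .06 [0.6966 0.1317 0.06  ]
rest base top z.01 [array([0.6707, 0.1498, 0.01  ]), array([ 0.6239, -0.0475,  0.01  ]), array([ 0.6789, -0.0598,  0.01  ])] [array([ 0.6226, -0.0553,  0.01  ]), array([ 0.6778, -0.0652,  0.01  ])]
mouth (array([ 0.5459, -0.1927,  0.1007]), np.float64(0.0001558622145272024)) [ 0.5459 -0.1927  0.101 ] [ 0.5455 -0.1949  0.101 ]
lid top
[ 0.6118 -0.2554  0.126 ]
[ 0.6156 -0.3578  0.126 ]
[ 0.4864 -0.3636  0.126 ]
[ 0.4817 -0.2607  0.126 ]
lid side
[ 0.4835 -0.2686  0.126 ]
[ 0.6099 -0.264   0.126 ]
[ 0.6145 -0.3643  0.126 ]
[ 0.4882 -0.373   0.126 ]
knob (array([ 0.5515, -0.3097,  0.1405]), np.float64(0.0018822877164403084))
base front [array([ 0.6129, -0.199 ,  0.    ]), array([ 0.4799, -0.2051,  0.    ])]
glass [ 0.4042 -0.2014  0.01  ] brass [0.6045 0.2675 0.006 ] [0.6026 0.2623 0.01  ]
```

```bash
cat >> h.py <<'E'
np.set_printoptions(precision=4,suppress=True)
def frame(xdir,zdir):
    z=np.array(zdir,float);z/=np.linalg.norm(z);x=np.array(xdir,float);x-=z*(x@z);x/=np.linalg.norm(x)
    return R.from_matrix(np.c_[x,np.cross(z,x),z])
def ang(a,z=(0,0,-1)): return frame((np.cos(np.radians(a)),np.sin(np.radians(a)),0),z)
def go(grasp,Rt,off=.155):
    p,Rc=tcp();t=np.array(grasp)-Rt.apply([0,0,off])
    d=t-p
    print("target tcp",t,"cur",p,"| world mm",d*1e3,"| shift before turn (tool mm)",Rc.inv().apply(d)*1e3,"| after turn",Rt.inv().apply(d)*1e3,"| turn deg",np.degrees((Rc.inv()*Rt).as_rotvec()))
E
python3 - <<'E'
from h import *
print(proj("top",(.5475,-.2319,.0735)),t2(230,238))
go((.4687,-.071,.044+.07),ang(159.2))
for _ in range(4): print(get_state()["tcp_pos"])
E
```

```text
[415.2225 187.7928] (415.6, 187.2)
target tcp [ 0.4687 -0.071   0.269 ] cur [0.2195 0.5313 0.4039] | world mm [ 249.217  -602.2658 -134.8935] | shift before turn (tool mm) [-460.3605 -461.2238  135.5371] | after turn [-446.8432 -474.5149  134.8935] | turn deg [-0.0933 -0.015  -1.6509]
[0.2195 0.5313 0.4039]
[0.2195 0.5313 0.4039]
[0.2195 0.5313 0.4039]
[0.2195 0.5313 0.4039]
```

```bash
python3 -m crank '[[0,0,0,0,0,-1.7,1],[-20,-22,4,0,0,0,1],[-32,-34,9,0,0,0,1],[-32,-34,9,0,0,0,1],[-32,-34,10,0,0,0,1],[-32,-34,10,0,0,0,1],[-32,-34,10,0,0,0,1],[-32,-34,10,0,0,0,1]]' 60 && python3 -m crank '[[-32,-34,10,0,0,0,1],[-32,-34,10,0,0,0,1],[-32,-34,10,0,0,0,1],[-32,-34,10,0,0,0,1],[-32,-34,10,0,0,0,1],[-32,-34,10,0,0,0,1],[-32,-34,10,0,0,0,1],[-11,-10,3,0,0,0,1]]'
python3 - <<'E'
from h import *
go((.4687,-.071,.044+.07),ang(159.2))
for n in("side","top"): cv2.imwrite(f"pics/{n}2.png",read_camera(n))
E
```

```text
clock: 1.1
tcp_pos: [0.338, 0.2436, 0.3425]
orientation: [0.0, 0.179, 0.984, 0.0]
wrist_force: [1.4, -0.4, 0.5]
finger_gap: 0.0854
clock: 2.1
tcp_pos: [0.4703, -0.0724, 0.2691]
orientation: [-0.0, 0.181, 0.983, -0.0]
wrist_force: [0.9, 0.8, 1.0]
finger_gap: 0.085
target tcp [ 0.4687 -0.071   0.269 ] cur [ 0.4703 -0.0724  0.2691] | world mm [-1.644   1.388  -0.0843] | shift before turn (tool mm) [2.0306 0.7112 0.0844] | after turn [2.0297 0.7137 0.0843] | turn deg [-0.0036 -0.0036 -0.0731]
```

Run:
```python
import cv2,numpy as np
a=cv2.imread("pics/side2.png")[60:280,220:420];b=cv2.imread("pics/top2.png")[120:260,270:420]
cv2.imwrite("pics/c2.png",np.hstack([cv2.resize(a,(400,440),interpolation=2),cv2.resize(b,(400,440*400//471+67),interpolation=2)[:440]]))
```

```text
(no output)
```

View pics/c2.png

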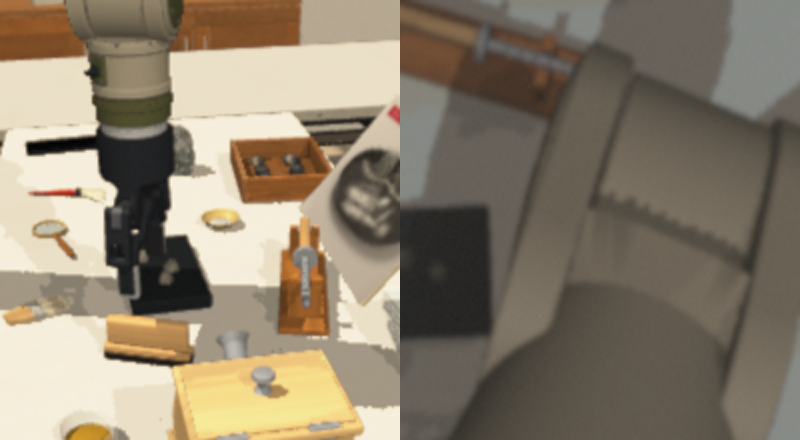

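The gripper hangs over the scraper and nothing else has moved. The scraper is still at about side px (295,227). Next I descend and grip.

```bash
python3 -m crank '[[2,0.7,10,0,0,0,1],[0,0,25,0,0,0,1],[0,0,20,0,0,0,1],[0,0,10,0,0,0,1],[0,0,5,0,0,0,1],[0,0,0,0,0,0,0],[0,0,0,0,0,0,0],[0,0,0,0,0,0,0]]' 60 && python3 -m crank '[[0,0,0,0,0,0,0],[0,0,0,0,0,0,0],[0,0,0,0,0,0,0],[0,0,0,0,0,0,0],[0,0,-10,0,0,0,0],[0,0,-20,0,0,0,0],[0,0,-15,0,0,0,0],[0,0,0,0,0,0,0]]'
python3 - <<'E'
from h import *
im=read_camera("side");cv2.imwrite("pics/s3.png",cv2.resize(im[130:280,220:420],(800,600),interpolation=2))
print(tcp()[0],get_state()["wrist_force"],get_state()["ft_torque"],get_state()["finger_gap"])
E
```

```text
clock: 3.2
tcp_pos: [0.4684, -0.0689, 0.2002]
orientation: [0.001, 0.18, 0.984, -0.0]
wrist_force: [-0.6, 0.1, -0.0]
finger_gap: 0.0323
clock: 4.2
tcp_pos: [0.4685, -0.0689, 0.2457]
orientation: [0.001, 0.18, 0.984, -0.0]
wrist_force: [-0.3, -0.6, -1.0]
finger_gap: 0.015
[ 0.4681 -0.0688  0.245 ] [-0.1984  0.4539 -1.8238] [-0.0232  0.0165 -0.0109] 0.015265635058789764
```

View pics/s3.png

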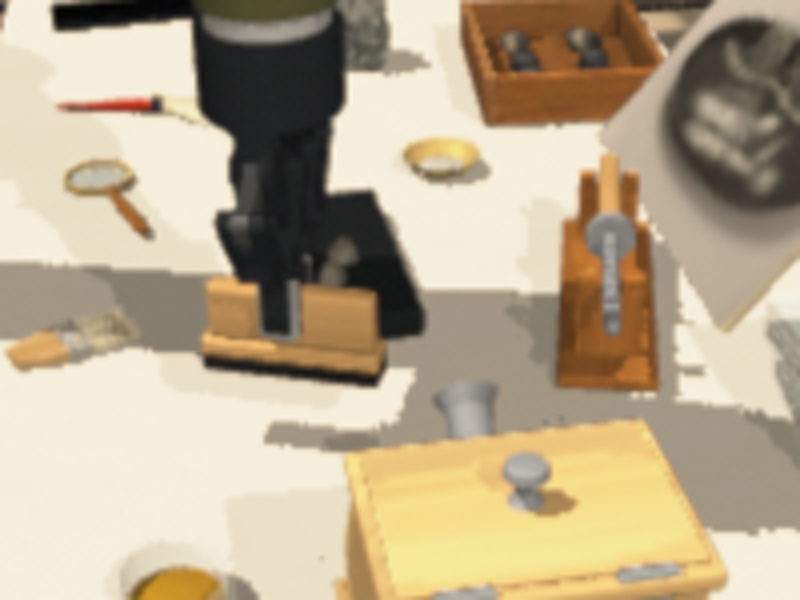

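Run:
```python
from h import *
p=np.array([.503,.015,.245]); go(p,ang(183.6),0)
```

```text
target tcp [0.503 0.015 0.245] cur [ 0.4681 -0.0688  0.245 ] | world mm [34.8645 83.7991  0.0369] | shift before turn (tool mm) [-2.9226 90.7154 -0.0219] | after turn [-40.0575  81.4446  -0.0369] | turn deg [ -0.0019   0.0471 -24.3444]
```

```bash
python3 -m crank '[[0,0,0,0,0,-8.1,0],[0,0,0,0,0,-8.1,0],[0,0,0,0,0,-8.1,0],[-13,25,0,0,0,0,0],[-13,28,0,0,0,0,0],[-14,28,0,0,0,0,0],[0,0,15,0,0,0,0],[0,0,7,0,0,0,0]]'
python3 - <<'E'
from h import *
im=read_camera("side");cv2.imwrite("pics/s4.png",cv2.resize(im[130:280,220:420],(800,600),interpolation=2))
go([.503,.015,.222],ang(183.6),0)
E
```

```text
clock: 5.25
tcp_pos: [0.5019, 0.0146, 0.2208]
orientation: [-0.002, -0.031, 1.0, 0.0]
wrist_force: [-0.1, -0.1, -1.1]
finger_gap: 0.015
target tcp [0.503 0.015 0.222] cur [0.5018 0.0143 0.2205] | world mm [1.1852 0.7231 1.4768] | shift before turn (tool mm) [-1.2224  0.6498 -1.4805] | after turn [-1.2282  0.6473 -1.4768] | turn deg [ 0.0396 -0.1957 -0.0687]
```

View pics/s4.png

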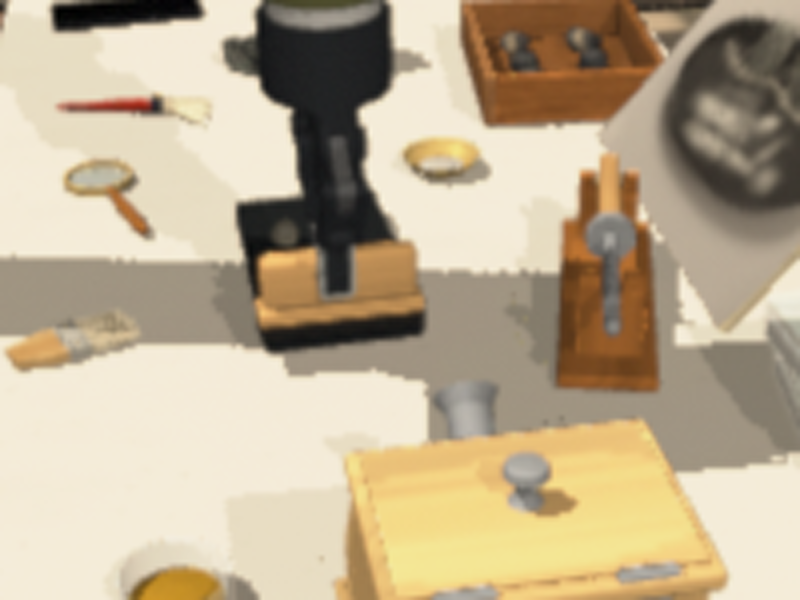

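The block stands square over the slab's -y edge at s4 px (340,300), with all the chips ahead of it. I'll sweep it slowly toward +y.

```bash
python3 -m crank '[[-1,6,-1,0,0,0,0],[0,10,0,0,0,0,0],[0,12,0,0,0,0,0],[0,12,0,0,0,0,0],[0,12,0,0,0,0,0],[0,12,0,0,0,0,0],[0,12,0,0,0,0,0],[0,12,0,0,0,0,0]]' && python3 -m crank '[[0,12,0,0,0,0,0],[0,12,0,0,0,0,0],[0,12,0,0,0,0,0],[0,12,0,0,0,0,0],[0,12,0,0,0,0,0],[0,12,0,0,0,0,0],[0,12,0,0,0,0,0],[0,12,0,0,0,0,0]]'
python3 - <<'E'
from h import *
im=read_camera("side");cv2.imwrite("pics/s5.png",cv2.resize(im[110:260,220:420],(800,600),interpolation=2))
print(tcp()[0],get_state()["wrist_force"])
E
```

```text
clock: 6.3
tcp_pos: [0.4984, 0.1033, 0.2237]
orientation: [0.0, -0.031, 1.0, 0.0]
wrist_force: [-0.1, 0.4, -0.7]
finger_gap: 0.015
clock: 7.3
tcp_pos: [0.4925, 0.1991, 0.2237]
orientation: [0.0, -0.031, 1.0, 0.0]
wrist_force: [-0.6, -0.7, -0.8]
finger_gap: 0.0152
[0.4925 0.2001 0.2238] [-0.0319  0.3905 -1.3757]
```

View pics/s5.png

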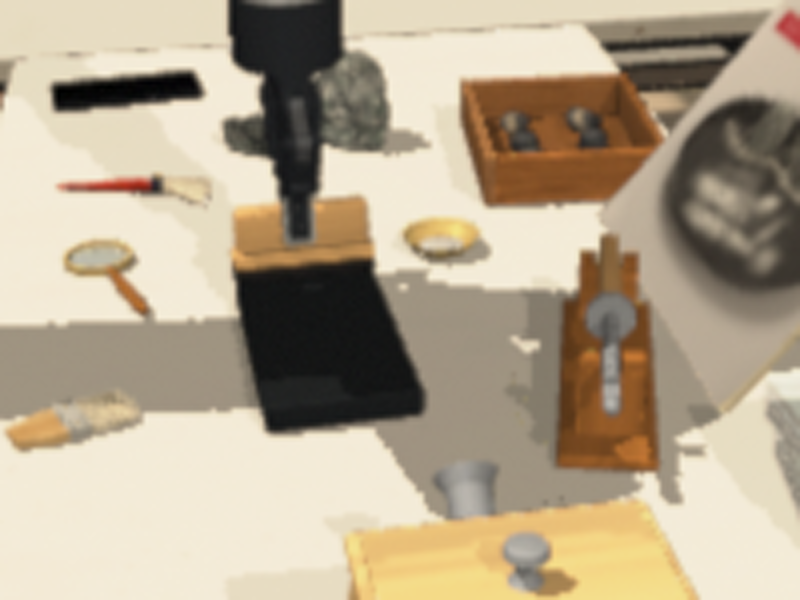

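```bash
python3 -m crank '[[0,6,0,0,0,0,0],[0,4,0,0,0,0,0],[0,0,0,0,0,0,0],[0,0,-15,0,0,0,0],[0,0,-25,0,0,0,0],[0,-20,-10,0,0,0,0],[0,-35,0,0,0,0,0],[0,-40,0,0,0,0,0]]'
python3 - <<'E'
from h import *
im=read_camera("side");cv2.imwrite("pics/s6.png",cv2.resize(im[110:260,220:420],(800,600),interpolation=2))
go([.468,-.07,.2012],ang(183.6),0)
E
```

```text
clock: 8.35
tcp_pos: [0.4981, 0.1126, 0.2752]
orientation: [0.001, -0.031, 1.0, 0.0]
wrist_force: [-0.4, 0.3, -1.4]
finger_gap: 0.0151
target tcp [ 0.468  -0.07    0.2012] cur [0.4983 0.1089 0.275 ] | world mm [ -30.3411 -178.9406  -73.7854] | shift before turn (tool mm) [  40.9546 -176.5887   74.322 ] | after turn [  41.517  -176.6824   73.7854] | turn deg [-0.194   0.0853 -0.2182]
```

View pics/s6.png

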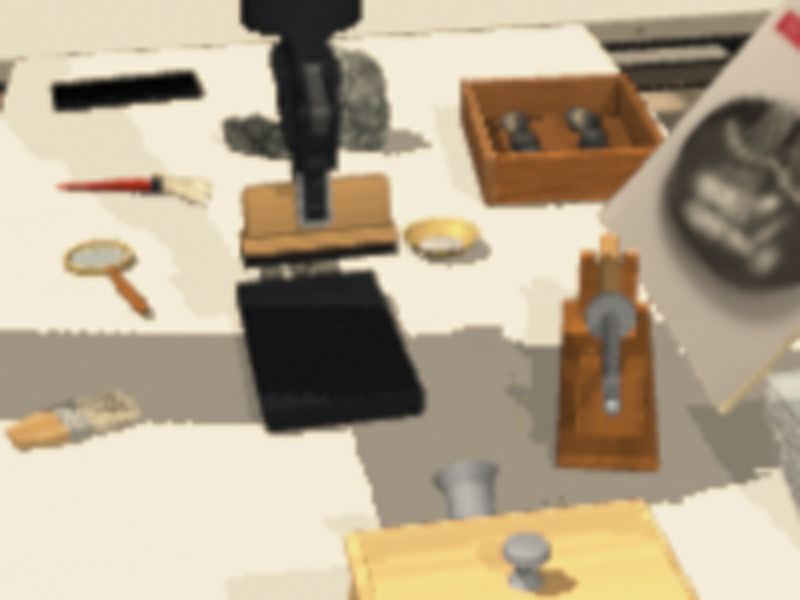

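The slab is bare and the chips lie on the table behind its far edge at s6 px (270-330,268). I'll carry the block back and set it down on the open table.

```bash
python3 -m crank '[[8,-35,0,0,0,0,0],[8,-35,0,0,0,0,0],[8,-35,0,0,0,0,0],[8,-35,0,0,0,0,0],[9,-35,15,0,0,0,0],[0,0,28,0,0,0,0],[0,0,20,0,0,0,0],[0,0,8,0,0,0,0]]'
python3 - <<'E'
from h import *
print(get_state()["wrist_force"],get_state()["ft_torque"]);go([.468,-.07,.2005],ang(183.6),0)
E
```

```text
clock: 9.4
tcp_pos: [0.4674, -0.064, 0.2025]
orientation: [-0.0, -0.031, 1.0, 0.0]
wrist_force: [-0.3, 0.5, -0.7]
finger_gap: 0.0152
[-0.2976  0.5461 -0.7243] [-0.0016 -0.0169 -0.0282]
target tcp [ 0.468  -0.07    0.2005] cur [ 0.4674 -0.064   0.2025] | world mm [ 0.5543 -5.9592 -1.9973] | shift before turn (tool mm) [-0.1907 -5.9827  1.9949] | after turn [-0.1791 -5.9823  1.9973] | turn deg [ 0.0217 -0.0443 -0.0963]
```

```bash
python3 -m crank '[[0,0,1,0,0,0,0],[0,0,1,0,0,0,0],[0,0,0.5,0,0,0,0],[0,0,0,0,0,0,0],[0,0,0,0,0,0,1],[0,0,0,0,0,0,1],[0,0,0,0,0,0,1],[0,0,0,0,0,0,1]]' && python3 -m crank '[[0,0,-5,0,0,0,1],[0,0,-20,0,0,0,1],[0,0,-35,0,0,0,1],[0,0,-30,0,0,0,1],[0,0,0,0,0,9.8,1],[0,0,0,0,0,9.8,1],[0,0,0,0,0,9.8,1],[0,0,0,0,0,9.8,1]]'
python3 - <<'E'
from h import *
im=read_camera("side");cv2.imwrite("pics/s7.png",cv2.resize(im[110:260,220:420],(800,600),interpolation=2))
go([.6826,.0723,.058+.08],ang(76.7))
E
```

```text
clock: 10.4
tcp_pos: [0.4678, -0.0638, 0.2002]
orientation: [0.0, -0.031, 1.0, 0.0]
wrist_force: [-0.2, -0.2, -0.0]
finger_gap: 0.0849
clock: 11.4
tcp_pos: [0.4677, -0.0638, 0.2906]
orientation: [0.0, 0.309, 0.951, 0.0]
wrist_force: [0.3, 0.2, -0.2]
finger_gap: 0.0852
target tcp [0.6826 0.0723 0.293 ] cur [ 0.4677 -0.0638  0.2905] | world mm [214.8816 136.0857   2.4521] | shift before turn (tool mm) [-92.8168 236.8096  -2.3849] | after turn [181.8692 177.8117  -2.4521] | turn deg [ 0.0185  0.0097 67.0487]
```

View pics/s7.png

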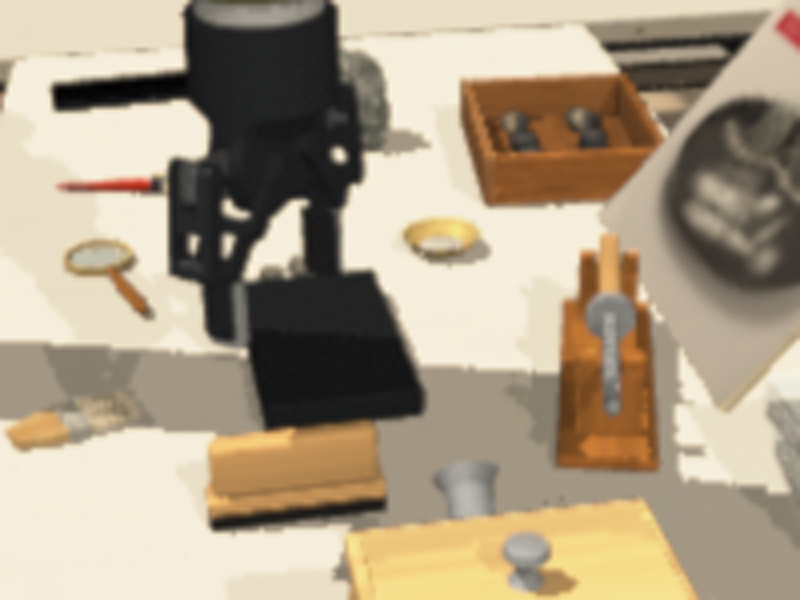

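Run:
```python
from h import *
print("panel low corners",[onz("top",p,0) for p in((315,114),(192,114))],onz("side",(402,212),0))
print("upper", [tri((461,149),(316,22)),tri((402,212),(315,114)), tri((413,108),(174,21)), tri((370,170),(192,114))])
```

```text
panel low corners [array([0.7401, 0.0011, 0.    ]), array([0.7327, 0.3109, 0.    ])] [0.7439 0.0026 0.    ]
upper [(array([0.8776, 0.0004, 0.162 ]), np.float64(0.015004660131946224)), (array([0.7416, 0.0008, 0.0007]), np.float64(0.003319480408161283)), (array([0.8645, 0.2969, 0.1753]), np.float64(0.0158749620606746)), (array([ 0.743 ,  0.3227, -0.0315]), np.float64(0.0011443527155445704))]
```

```bash
python3 -m crank '[[0,0,0,0,0,9.6,1],[0,0,0,0,0,9.6,1],[0,0,0,0,0,9.6,1],[0,0,0,0,0,9.6,1],[0,0,0,0,0,9.6,1],[0,0,0,0,0,9.6,1],[0,0,0,0,0,9.4,1],[0,0,0,0,0,0,1]]'
python3 - <<'E'
from h import *
im=read_camera("side");cv2.imwrite("pics/s8.png",cv2.resize(im[110:260,270:470],(800,600),interpolation=2))
im=read_camera("top");cv2.imwrite("pics/t8.png",cv2.resize(np.clip(im[90:190,180:340]*1.6,0,255).astype(np.uint8),(800,500),interpolation=2))
go([.6826,.0723,.058+.08],ang(76.7))
E
```

```text
clock: 12.45
tcp_pos: [0.4677, -0.0638, 0.2904]
orientation: [0.0, 0.78, 0.626, 0.0]
wrist_force: [-0.0, -0.3, 0.6]
finger_gap: 0.0854
target tcp [0.6826 0.0723 0.293 ] cur [ 0.4677 -0.0638  0.2903] | world mm [214.8566 136.1141   2.6884] | shift before turn (tool mm) [179.1305 180.5627  -2.6455] | after turn [181.891  177.7809  -2.6884] | turn deg [ 0.0086 -0.0051  0.8828]
```

View pics/s8.png

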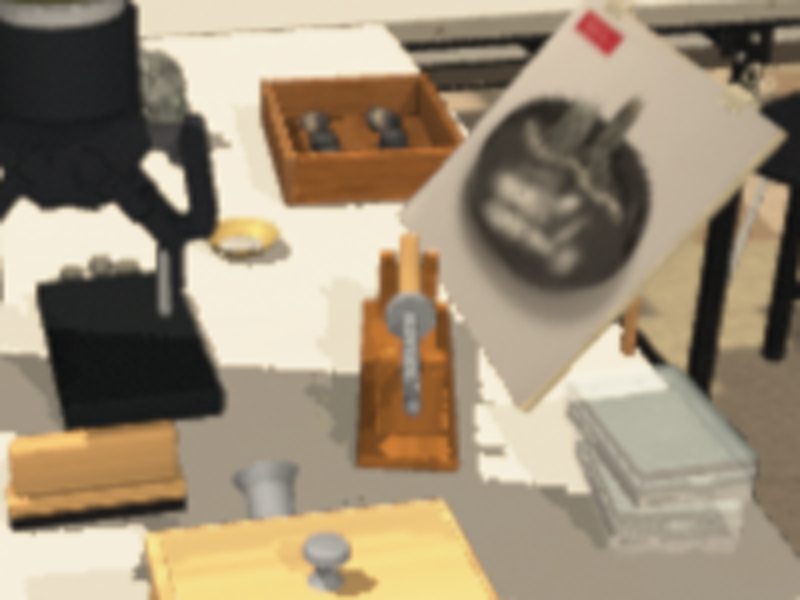

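View pics/t8.png

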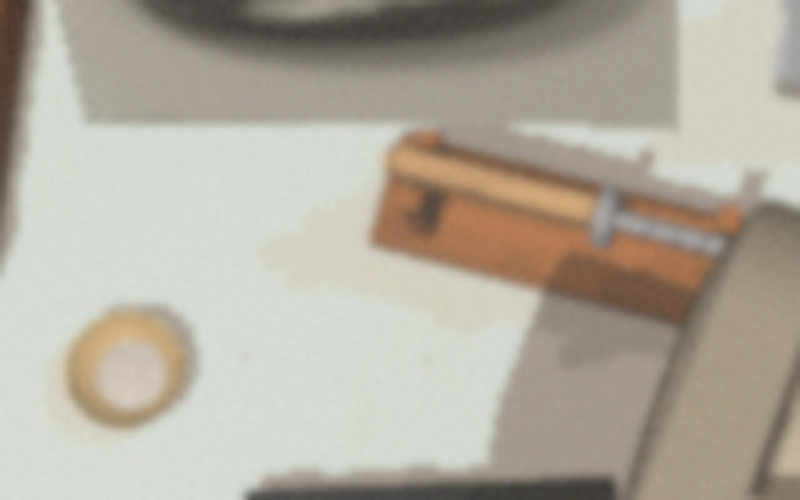

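```bash
python3 -m crank '[[20,20,0,0,0,0.9,0.7],[32,32,0,0,0,0,0.7],[36,36,0,0,0,0,0.7],[36,36,-2,0,0,0,0.7],[34,32,-1,0,0,0,0.7],[24,22,0,0,0,0,0.7],[0,0,0,0,0,0,0.7],[0,0,0,0,0,0,0.7]]'
python3 - <<'E'
from h import *
im=read_camera("side");cv2.imwrite("pics/s9.png",cv2.resize(im[110:260,270:470],(800,600),interpolation=2))
go([.6826,.0723,.058+.08],ang(76.7)); p,r=tcp()
print(proj("side",p+r.apply([0,0,.155])),get_state()["finger_gap"])
E
```

```text
clock: 13.55
tcp_pos: [0.6827, 0.0717, 0.2927]
orientation: [-0.0, 0.785, 0.619, -0.001]
wrist_force: [-0.1, -0.5, -0.5]
finger_gap: 0.0597
target tcp [0.6826 0.0723 0.293 ] cur [0.6825 0.0714 0.2929] | world mm [0.097  0.9055 0.0605] | shift before turn (tool mm) [ 0.9031 -0.1172 -0.0607] | after turn [ 0.9035 -0.1139 -0.0605] | turn deg [-0.0678  0.0205 -0.2035]
[373.4128 151.4762] 0.06025356765161445
```

View pics/s9.png

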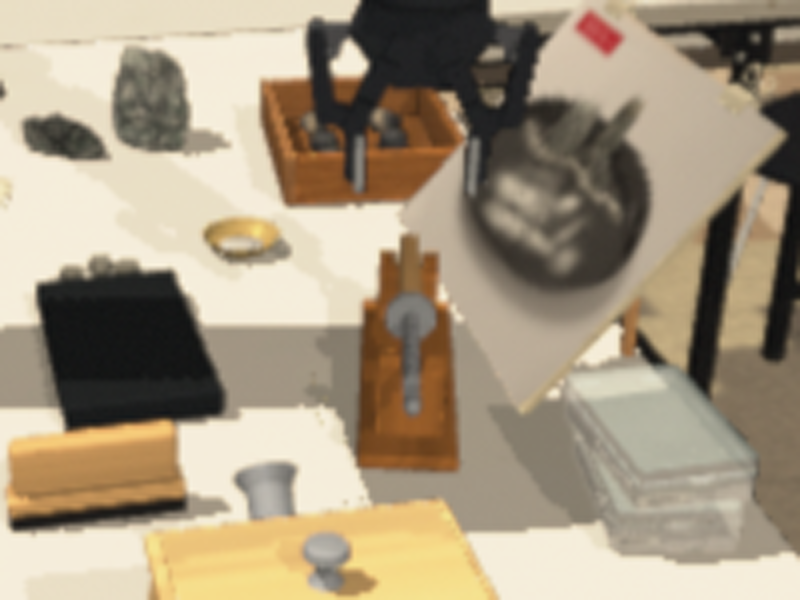

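```bash
python3 -m crank '[[0,0,20,0,0,0,0.7],[0,0,30,0,0,0,0.7],[0,0,20,0,0,0,0.7],[0,0,10,0,0,0,0.7],[0,0,0,0,0,0,0.7],[0,0,0,0,0,0,0],[0,0,0,0,0,0,0],[0,0,0,0,0,0,0]]' 80 && python3 -m crank '[[0,0,0,0,0,0,0],[0,0,0,0,0,0,0],[0,0,0,0,0,0,0],[0,0,-6,0,0,0,0],[0,0,-10,0,0,0,0],[0,0,-20,0,0,0,0],[0,0,-20,0,0,0,0],[0,0,0,0,0,0,0]]'
python3 - <<'E'
from h import *
im=read_camera("side");cv2.imwrite("pics/s10.png",cv2.resize(im[110:260,270:470],(800,600),interpolation=2))
s=get_state();print(tcp()[0],s["wrist_force"],s["ft_torque"],s["finger_gap"])
E
```

```text
clock: 14.6
tcp_pos: [0.6836, 0.0718, 0.2144]
orientation: [0.001, 0.786, 0.619, 0.001]
wrist_force: [-1.0, -0.3, 4.0]
finger_gap: 0.0129
clock: 15.6
tcp_pos: [0.684, 0.0719, 0.2714]
orientation: [0.001, 0.786, 0.619, 0.002]
wrist_force: [1.7, -0.1, -1.7]
finger_gap: 0.0126
[0.6835 0.0718 0.27  ] [-0.8461 -0.3203 -2.021 ] [0.0311 0.0244 0.0455] 0.012667556945320985
```

View pics/s10.png

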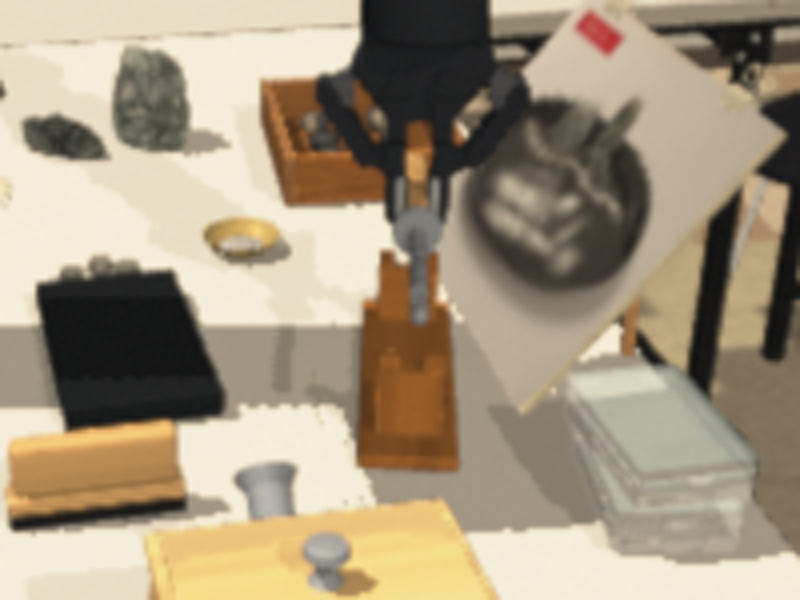

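```bash
cat >> h.py <<'E'
M=np.array([.5458,-.1935,.101]); TY=2.4
def tube(): 
    a=np.radians(TY);c,s=np.cos(np.radians(35)),np.sin(np.radians(35));return np.array([-c*np.sin(a),c*np.cos(a),s])
def tubeR():
    z=tube();rz=np.cross(np.cross(z,[0,0,1]),z);rz/=np.linalg.norm(rz);return frame(z,-rz)
TIP=np.array([-.153,0,.156])
def gotip(tip,Rt):
    p,Rc=tcp();print("tip now",p+Rc.apply(TIP));go(np.array(tip)-Rt.apply(TIP),Rt,0)
E
python3 - <<'E'
from h import *
gotip(M+.035*tube(),tubeR())
im=read_camera("top");cv2.imwrite("pics/t10.png",cv2.resize(np.clip(im[90:190,200:360]*1.6,0,255).astype(np.uint8),(800,500),interpolation=2))
p,Rc=tcp();q=p+Rc.apply(TIP);print(proj("side",q),proj("top",q), (270+(420.5)/4-.5,110+320.5/4-.5))
E
```

```text
tip now [ 0.6479 -0.0769  0.1139]
target tcp [ 0.5431 -0.129   0.3366] cur [0.6835 0.0718 0.27  ] | world mm [-140.3917 -200.8571   66.6675] | shift before turn (tool mm) [-228.1226  -89.3274  -66.9228] | after turn [-121.3335 -148.6796 -166.3446] | turn deg [  4.9658  34.7578 -15.4157]
[373.9626 189.3795] [348.1639 138.1707] (374.625, 189.625)
```

View pics/t10.png

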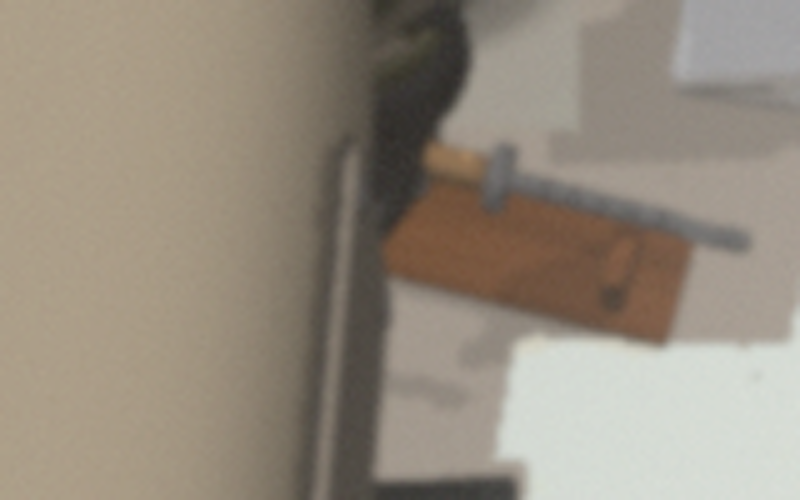

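```bash
python3 -m crank '[[0,0,-25,0,0,0,0],[0,0,-40,0,0,0,0],[0,0,-10,0,0,-8,0],[0,0,0,0,0,-7.7,0],[0,0,0,0,9,0,0],[0,0,0,0,9,0,0],[0,0,0,0,9,0,0],[0,0,0,0,8,0,0]]'
python3 - <<'E'
from h import *
gotip(M+.035*tube(),tubeR());print(get_state()["joint_pos"])
E
```

```text
clock: 16.7
tcp_pos: [0.6829, 0.0716, 0.3428]
orientation: [-0.219, 0.661, 0.686, 0.209]
wrist_force: [0.3, -0.9, -1.5]
finger_gap: 0.0127
tip now [0.6838 0.0367 0.1271]
target tcp [ 0.5431 -0.129   0.3366] cur [0.6829 0.0716 0.3428] | world mm [-139.8503 -200.6396   -6.191 ] | shift before turn (tool mm) [-163.2055 -147.2014 -107.4634] | after turn [-162.9639 -148.1295 -106.5507] | turn deg [ 0.0656 -0.2613 -0.283 ]
[-0.1191  0.5952  0.2739  1.361   0.6065  1.3801]
```

```bash
python3 -m crank '[[-14,-13,-10,0,-0.2,-0.3,0],[-24,-22,-16,0,0,0,0],[-27,-25,-17,0,0,0,0],[-28,-25,-18,0,0,0,0],[-28,-25,-18,0,0,0,0],[-26,-24,-17,0,0,0,0],[-16,-14,-11,0,0,0,0],[0,0,0,0,0,0,0]]'
python3 - <<'E'
from h import *
gotip(M+.035*tube(),tubeR());print(get_state()["joint_pos"])
im=read_camera("side");cv2.imwrite("pics/s11.png",cv2.resize(im[150:260,280:400],(654,600),interpolation=2))
im=read_camera("top");cv2.imwrite("pics/t11.png",cv2.resize(np.clip(im[140:240,340:500]*1.6,0,255).astype(np.uint8),(800,500),interpolation=2))
E
```

```text
clock: 17.7
tcp_pos: [0.5427, -0.1305, 0.3374]
orientation: [-0.215, 0.661, 0.688, 0.208]
wrist_force: [-0.5, 0.3, -2.0]
finger_gap: 0.0122
tip now [ 0.5443 -0.1669  0.122 ]
target tcp [ 0.5431 -0.129   0.3366] cur [ 0.5427 -0.1305  0.3374] | world mm [ 0.4436  1.4469 -0.807 ] | shift before turn (tool mm) [0.7111 0.4989 1.4788] | after turn [0.7061 0.5038 1.4795] | turn deg [ 0.1418  0.1624 -0.0995]
[-0.494   0.4574  0.0167  1.4693  0.5149  0.9473]
```

View pics/s11.png

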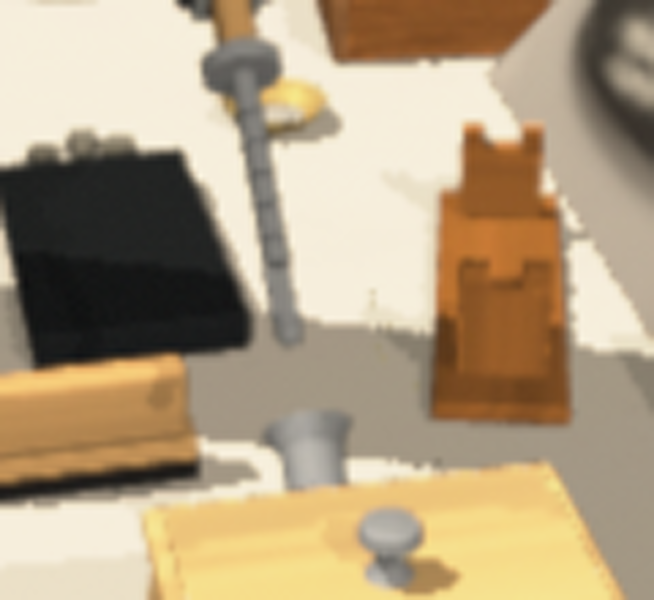

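View pics/t11.png

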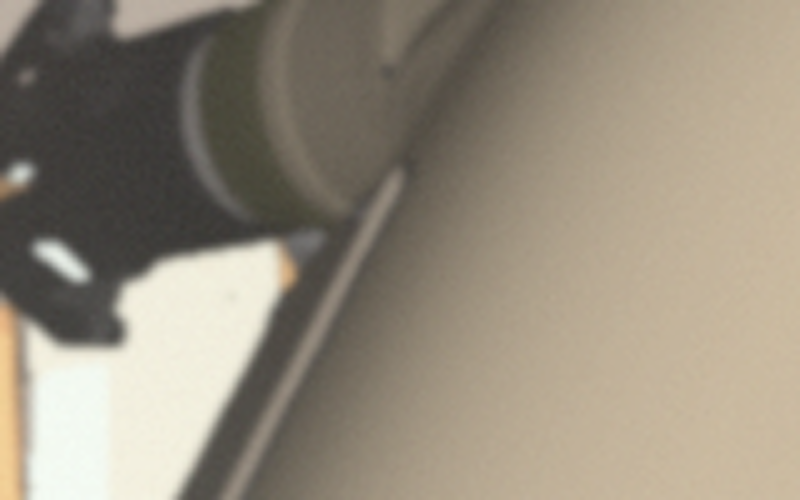

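Run:
```python
from h import *
f=lambda X:((proj("side",X)-[280,150]+.5)*5.4545)
p,r=tcp()
print("tip",f(p+r.apply(TIP)),"collar",f(p+r.apply(TIP+[.11,0,0])),"M",f(M),"base",f(M-.048*tube()))
for a in(0,90,180,270):
    y=np.cross(tube(),[0,0,1]);y/=np.linalg.norm(y);z=np.cross(y,tube())
    print(a,f(M+.016*(np.cos(np.radians(a))*y+np.sin(np.radians(a))*z)))
```

```text
tip [294.8866 331.9612] collar [245.6831  65.584 ] M [309.1523 426.5888] base [333.3628 559.194 ]
0 [354.6268 421.5187]
90 [314.7672 408.6609]
180 [263.4144 431.6884]
270 [303.7501 443.8376]
```

```bash
python3 -m crank '[[0,2.3,1.5,0,0.2,0,0],[-6,0,0,0,0,0,0],[-8,0,0,0,0,0,0],[-8,0,0,0,0,0,0],[-6,0,0,0,0,0,0],[-4,0,0,0,0,0,0],[-3,0,0,0,0,0,0],[0,0,0,0,0,0,0]]'
python3 - <<'E'
from h import *
gotip(M+.0*tube(),tubeR());print(get_state()["wrist_force"],get_state()["ft_torque"])
im=read_camera("side");cv2.imwrite("pics/s12.png",cv2.resize(im[150:260,280:400],(654,600),interpolation=2))
E
```

```text
clock: 18.8
tcp_pos: [0.5469, -0.157, 0.3172]
orientation: [-0.216, 0.66, 0.689, 0.209]
wrist_force: [0.2, -0.1, -0.9]
finger_gap: 0.0128
tip now [ 0.549  -0.1927  0.1016]
target tcp [ 0.5443 -0.1577  0.3165] cur [ 0.5469 -0.157   0.3172] | world mm [-2.6173 -0.7275 -0.6351] | shift before turn (tool mm) [-0.866  -2.6472  0.1591] | after turn [-0.8699 -2.6455  0.1662] | turn deg [ 0.1505 -0.0086  0.084 ]
[ 0.2348 -0.1343 -0.8999] [-0.6365 -0.0304 -0.0633]
```

View pics/s12.png

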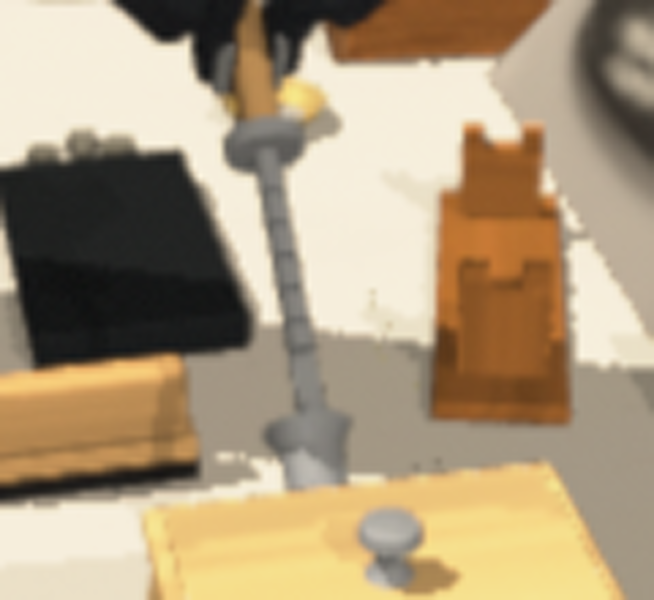

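The tip is entering the mouth and sits about 1–2 mm toward +x of the centre. The rod meets the rim at s12 px (316,426) and the mouth centre is at (310,426). I'll correct by 1.5 mm and advance gently.

```bash
python3 -m crank '[[0,-1.5,0,0,0,0,0],[-3,0,0,0,0,0,0],[-4,0,0,0,0,0,0],[-4,0,0,0,0,0,0],[-4,0,0,0,0,0,0],[-4,0,0,0,0,0,0],[-4,0,0,0,0,0,0],[0,0,0,0,0,0,0]]'
python3 - <<'E'
from h import *
gotip(M-.11*tube(),tubeR());s=get_state();p,r=tcp();print(r.inv().apply(s["wrist_force"]),r.inv().apply(s["ft_torque"]))
E
```

```text
clock: 19.85
tcp_pos: [0.5462, -0.1762, 0.3037]
orientation: [-0.216, 0.66, 0.689, 0.209]
wrist_force: [-1.4, -2.4, -0.4]
finger_gap: 0.0128
tip now [ 0.5482 -0.2122  0.0882]
target tcp [ 0.5481 -0.2477  0.2535] cur [ 0.5462 -0.1762  0.3037] | world mm [  1.8724 -71.4792 -50.2539] | shift before turn (tool mm) [-87.3883  -1.2108   0.2247] | after turn [-87.3896  -1.1225   0.1578] | turn deg [0.1244 0.0455 0.0576]
[-2.0865 -1.4502 -1.029 ] [ 0.2351 -1.0542  0.183 ]
```

```bash
python3 -m crank '[[-4,0,0,0,0,0,0],[-5,0,0,0,0,0,0],[-5,0,0,0,0,0,0],[-5,0,0,0,0,0,0],[-5,0,0,0,0,0,0],[-5,0,0,0,0,0,0],[-5,0,0,0,0,0,0],[0,0,0,0,0,0,0]]'
python3 - <<'E'
from h import *
gotip(M-.11*tube(),tubeR());s=get_state();p,r=tcp();print(r.inv().apply(s["wrist_force"]),r.inv().apply(s["ft_torque"]))
im=read_camera("side");cv2.imwrite("pics/s13.png",cv2.resize(im[150:260,280:400],(654,600),interpolation=2))
E
```

```text
clock: 20.85
tcp_pos: [0.5476, -0.2041, 0.2841]
orientation: [-0.216, 0.66, 0.689, 0.209]
wrist_force: [-2.4, -2.1, -0.9]
finger_gap: 0.0125
tip now [ 0.5497 -0.2401  0.0686]
target tcp [ 0.5481 -0.2477  0.2535] cur [ 0.5476 -0.2041  0.2841] | world mm [  0.5217 -43.5602 -30.626 ] | shift before turn (tool mm) [-53.2334  -1.377    0.1572] | after turn [-53.2354  -1.3029   0.1116] | turn deg [0.1419 0.0526 0.0794]
[-2.161  -2.465  -0.3842] [ 0.4485 -1.2023  0.3095]
```

View pics/s13.png

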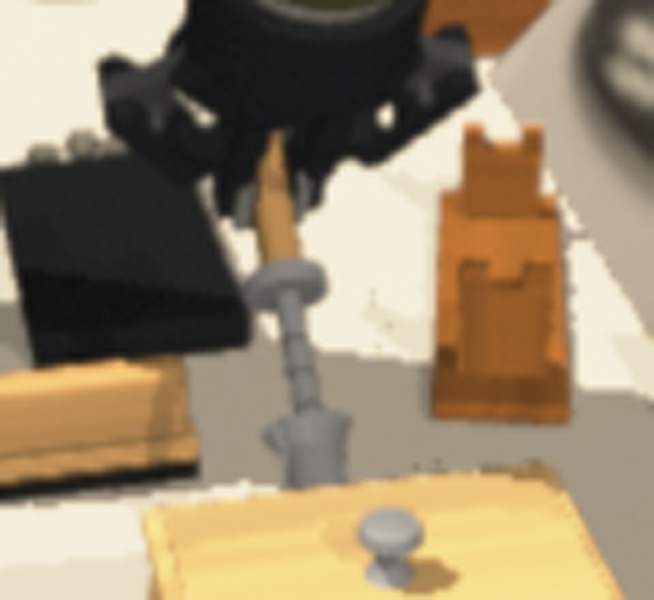

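The rod runs in the tube, with its collar at s13 px (287,283) and about 53 mm to go. The side force is only 2.5 N.

```bash
python3 -m crank '[[-4,-1,0,0,0,0,0],[-6,0,0,0,0,0,0],[-6,0,0,0,0,0,0],[-6,0,0,0,0,0,0],[-6,0,0,0,0,0,0],[-6,0,0,0,0,0,0],[-6,0,0,0,0,0,0],[-5,0,0,0,0,0,0]]'
python3 - <<'E'
from h import *
gotip(M-.11*tube(),tubeR());s=get_state();p,r=tcp();print(r.inv().apply(s["wrist_force"]),r.inv().apply(s["ft_torque"]))
im=read_camera("side");cv2.imwrite("pics/s14.png",cv2.resize(im[150:260,280:400],(654,600),interpolation=2))
E
```

```text
clock: 21.9
tcp_pos: [0.5481, -0.2407, 0.2584]
orientation: [-0.216, 0.66, 0.689, 0.209]
wrist_force: [-0.1, 1.1, -1.4]
finger_gap: 0.0128
tip now [ 0.5503 -0.2765  0.0429]
target tcp [ 0.5481 -0.2477  0.2535] cur [ 0.5481 -0.2407  0.2584] | world mm [-0.0776 -6.9823 -4.9672] | shift before turn (tool mm) [-8.5603 -0.3841  0.0676] | after turn [-8.561  -0.3699  0.0694] | turn deg [ 0.149  -0.0055  0.094 ]
[ 0.095  -0.0446  1.832 ] [ 0.1402 -0.6767  0.0324]
```

View pics/s14.png

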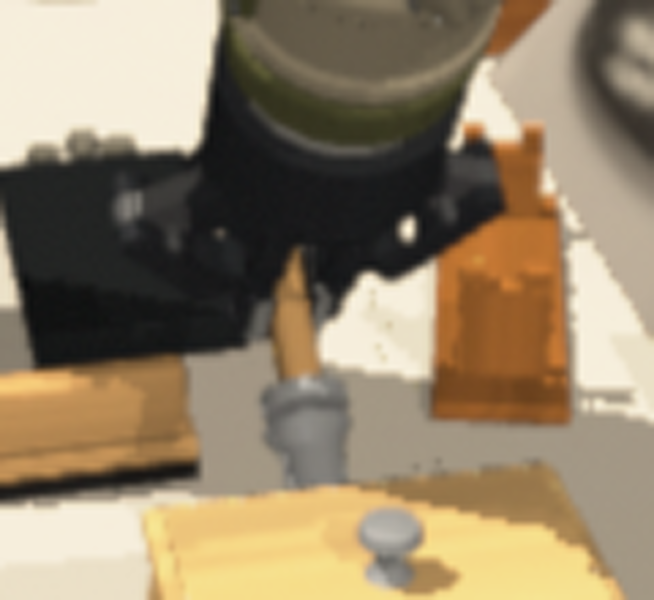

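```bash
python3 -m crank '[[-2,0,0,0,0,0,0],[-2,0,0,0,0,0,0],[-1,0,0,0,0,0,0],[-1,0,0,0,0,0,0],[-0.5,0,0,0,0,0,0],[0,0,0,0,0,0,0],[0,0,0,0,0,0,0],[0,0,0,0,0,0,0]]'
python3 - <<'E'
from h import *
gotip(M-.11*tube(),tubeR());s=get_state();p,r=tcp();print(r.inv().apply(s["wrist_force"]),r.inv().apply(s["ft_torque"]))
E
```

```text
clock: 22.95
tcp_pos: [0.5484, -0.2452, 0.2553]
orientation: [-0.216, 0.66, 0.689, 0.21]
wrist_force: [0.5, 4.6, 3.3]
finger_gap: 0.0125
tip now [ 0.5506 -0.2807  0.0398]
target tcp [ 0.5481 -0.2477  0.2535] cur [ 0.5484 -0.2452  0.2553] | world mm [-0.3269 -2.5289 -1.8814] | shift before turn (tool mm) [-3.1369 -0.4389  0.0953] | after turn [-3.1376 -0.4325  0.0998] | turn deg [ 0.1557 -0.0615  0.112 ]
[ 5.6586  0.6768 -0.0964] [-0.1158  0.6588 -0.0751]
```

```bash
python3 -m crank '[[-0.5,0,0,0,0,0,0],[-0.5,0,0,0,0,0,0],[-0.5,0,0,0,0,0,0],[0,0,0,0,0,0,0],[0,0,0,0,0,0,0],[0,0,0,0,0,0,0],[0,0,0,0,0,0,0],[0,0,0,0,0,0,0]]'
python3 - <<'E'
from h import *
gotip(M-.11*tube(),tubeR());s=get_state();p,r=tcp();print(r.inv().apply(s["wrist_force"]),r.inv().apply(s["ft_torque"]))
im=read_camera("side");cv2.imwrite("pics/s15.png",cv2.resize(im[190:250,310:370],(600,600),interpolation=2))
E
```

```text
clock: 23.95
tcp_pos: [0.5484, -0.2455, 0.2551]
orientation: [-0.217, 0.659, 0.688, 0.21]
wrist_force: [-0.3, 9.1, 8.2]
finger_gap: 0.0126
tip now [ 0.5506 -0.2806  0.0395]
target tcp [ 0.5481 -0.2477  0.2535] cur [ 0.5484 -0.2455  0.2551] | world mm [-0.313  -2.1812 -1.6698] | shift before turn (tool mm) [-2.7318 -0.4097  0.115 ] | after turn [-2.7322 -0.404   0.1254] | turn deg [ 0.1644 -0.1937  0.1117]
[12.1988  0.1285 -1.4849] [-0.1211  1.6316 -0.0212]
```

View pics/s15.png

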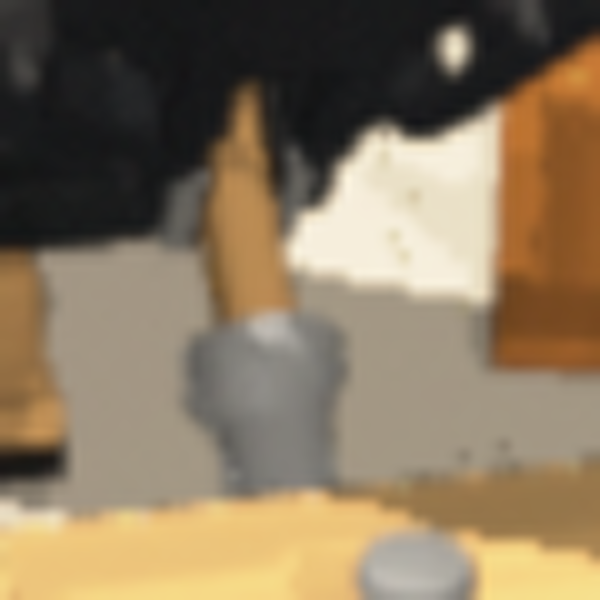

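The collar sits on the rim at s15 px (265,350) with no gap. The last 1.5 mm of push gave 0.4 mm of travel and 12 N along the axis, so the rod is seated. Next I draw it out.

```bash
python3 -m crank '[[2,0,0,0,0,0,0],[5,0,0,0,0,0,0],[8,0,0,0,0,0,0],[10,0,0,0,0,0,0],[10,0,0,0,0,0,0],[10,0,0,0,0,0,0],[10,0,0,0,0,0,0],[5,0,0,0,0,0,0]]'
python3 - <<'E'
from h import *
s=get_state();p,r=tcp();print(p,r.inv().apply(s["wrist_force"]),r.inv().apply(s["ft_torque"]))
E
```

```text
clock: 25.0
tcp_pos: [0.5462, -0.1971, 0.2892]
orientation: [-0.216, 0.66, 0.689, 0.209]
wrist_force: [-0.6, -1.1, -1.3]
finger_gap: 0.0126
[ 0.5462 -0.1971  0.2892] [-1.6921 -0.6499  0.461 ] [ 0.1129 -0.9375  0.1326]
```

```bash
python3 -m crank '[[10,0,0,0,0,0,0],[12,0,0,0,0,0,0],[12,0,0,0,0,0,0],[12,0,0,0,0,0,0],[12,0,0,0,0,0,0],[15,0,0,0,0,0,0],[15,0,0,0,0,0,0],[10,0,0,0,0,0,0]]'
python3 - <<'E'
from h import *
s=get_state();p,r=tcp();print(p,"tip",p+r.apply(TIP),r.inv().apply(s["wrist_force"]))
im=read_camera("side");cv2.imwrite("pics/s16.png",cv2.resize(im[110:260,240:440],(800,600),interpolation=2))
# final target: rod level heading -87.6, tip over slab centre
gotip([.501,.106,.060],ang(92.4))
E
```

```text
clock: 26.0
tcp_pos: [0.5427, -0.1166, 0.3456]
orientation: [-0.216, 0.66, 0.689, 0.209]
wrist_force: [0.4, -0.4, -0.9]
finger_gap: 0.0128
[ 0.5427 -0.1166  0.3456] tip [ 0.545  -0.1524  0.13  ] [-0.8282  0.3604  0.4617]
tip now [ 0.5451 -0.1518  0.1307]
target tcp [0.4946 0.2589 0.216 ] cur [ 0.5427 -0.116   0.3463] | world mm [ -48.0935  374.8627 -130.2749] | shift before turn (tool mm) [233.8064 -32.5297 322.6189] | after turn [376.5478 -32.3537 130.2749] | turn deg [  0.2191 -35.0048   0.1306]
```

View pics/s16.png

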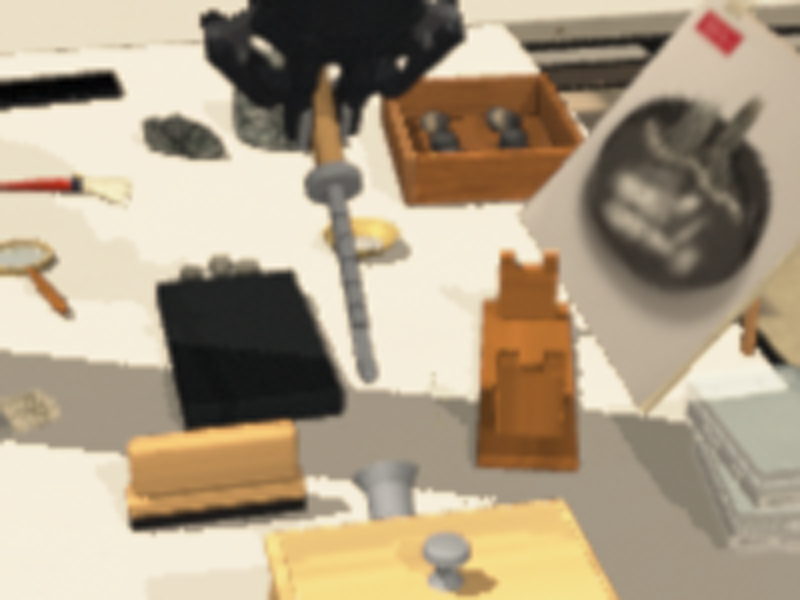

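```bash
python3 -m crank '[[25,0,0,0,0,0,0],[35,0,0,0,0,0,0],[10,0,0,0,0,0,0],[0,0,0,0,-9,0,0],[0,0,0,0,-9,0,0],[0,0,0,0,-9,0,0],[0,0,0,0,-8,0,0],[0,0,0,0,0,0,0]]'
python3 - <<'E'
from h import *
gotip([.501,.106,.060],ang(92.4))
E
```

```text
clock: 27.05
tcp_pos: [0.5399, -0.0593, 0.3852]
orientation: [0.001, 0.692, 0.722, 0.002]
wrist_force: [0.2, 0.6, -1.5]
finger_gap: 0.0127
tip now [ 0.547  -0.2119  0.229 ]
target tcp [0.4946 0.2589 0.216 ] cur [ 0.5399 -0.0593  0.3852] | world mm [ -45.2828  318.1535 -169.1736] | shift before turn (tool mm) [319.5701 -32.0715 169.5236] | after turn [319.7707 -31.9202 169.1736] | turn deg [ 0.2033 -0.0831  0.0806]
```

```bash
python3 -m crank '[[20,-3,0,0,0,0,0],[40,-4,0,0,0,0,0],[45,-5,0,0,0,0,0],[45,-5,0,0,0,0,0],[45,-5,0,0,0,0,0],[45,-4,5,0,0,0,0],[45,-4,15,0,0,0,0],[35,-2,20,0,0,0,0]]' && python3 -m crank '[[0,0,25,0,0,0,0],[0,0,25,0,0,0,0],[0,0,20,0,0,0,0],[0,0,15,0,0,0,0],[0,0,10,0,0,0,0],[0,0,0,0,0,0,0],[0,0,0,0,0,0,0],[0,0,0,0,0,0,0]]'
python3 - <<'E'
from h import *
im=read_camera("side");cv2.imwrite("pics/s17.png",cv2.resize(im[110:260,220:420],(800,600),interpolation=2))
im=read_camera("top");cv2.imwrite("pics/t17.png",cv2.resize(np.clip(im[100:260,190:390]*1.6,0,255).astype(np.uint8),(750,600),interpolation=2))
gotip([.501,.106,.060],ang(92.4))
E
```

```text
clock: 28.05
tcp_pos: [0.4941, 0.2603, 0.3446]
orientation: [-0.0, 0.692, 0.722, 0.002]
wrist_force: [0.8, 0.2, -1.1]
finger_gap: 0.0126
clock: 29.05
tcp_pos: [0.4956, 0.2582, 0.2507]
orientation: [0.001, 0.692, 0.722, 0.002]
wrist_force: [-0.5, 0.3, -1.1]
finger_gap: 0.0125
tip now [0.5025 0.1054 0.0944]
target tcp [0.4946 0.2589 0.216 ] cur [0.4955 0.2582 0.2505] | world mm [ -0.8632   0.7157 -34.4668] | shift before turn (tool mm) [ 0.7355 -0.9721 34.4635] | after turn [ 0.7512 -0.8325 34.4668] | turn deg [ 0.2319 -0.0259 -0.0077]
```

View pics/s17.png

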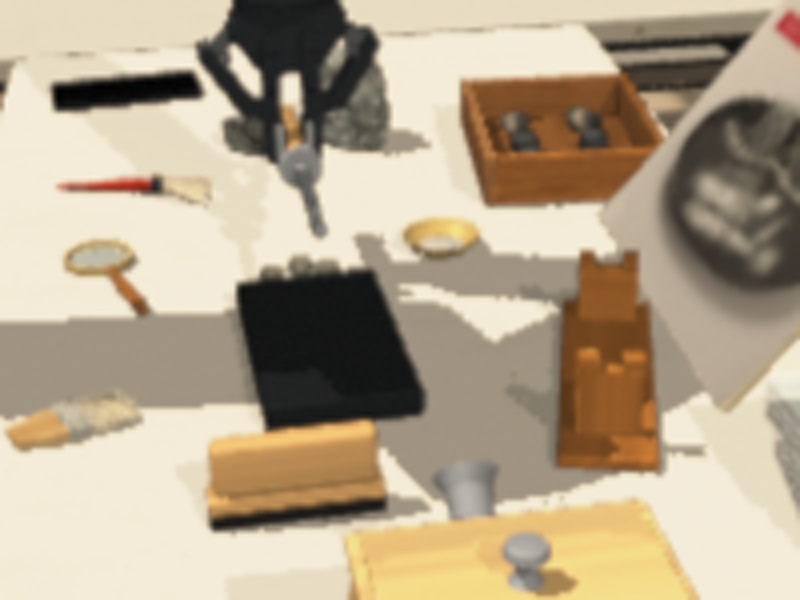

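View pics/t17.png

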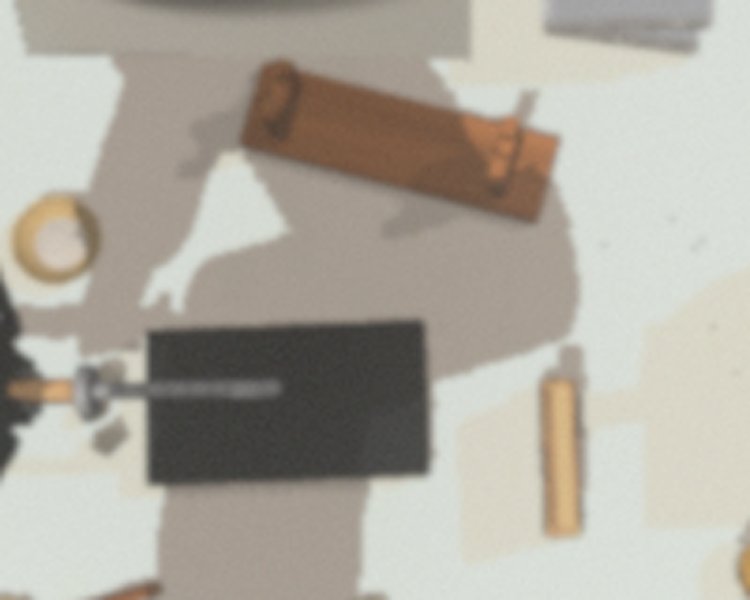

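```bash
python3 -m crank '[[0.7,-0.9,8,0.2,0,0,0],[0,0,12,0,0,0,0],[0,0,10,0,0,0,0],[0,0,6,0,0,0,0],[0,0,3,0,0,0,0],[0,0,0,0,0,0,0],[0,0,0,0,0,0,0],[0,0,0,0,0,0,0]]'
python3 - <<'E'
from h import *
im=read_camera("side");cv2.imwrite("pics/s18.png",cv2.resize(im[140:200,260:340],(800,600),interpolation=2))
im=read_camera("top");cv2.imwrite("pics/t18.png",cv2.resize(np.clip(im[170:240,190:290]*1.8,0,255).astype(np.uint8),(800,560),interpolation=2))
gotip([.501,.106,.060],ang(92.4));p,r=tcp()
for X in(TIP,TIP+[.11,0,0]):
    q=p+r.apply(X);print(q,(proj("side",q)-[260,140]+.5)*10,(proj("top",q)-[190,170]+.5)*8)
print("slab c",[(proj("top",(.501,.106,.02))-[190,170]+.5)*8])
E
```

```text
clock: 30.15
tcp_pos: [0.4945, 0.2588, 0.2112]
orientation: [-0.0, 0.692, 0.722, 0.0]
wrist_force: [-0.0, 0.7, -0.3]
finger_gap: 0.0126
tip now [0.5009 0.106  0.0551]
target tcp [0.4946 0.2589 0.216 ] cur [0.4944 0.2588 0.2111] | world mm [0.1517 0.0549 4.851 ] | shift before turn (tool mm) [ 0.0497  0.1544 -4.851 ] | after turn [ 0.0485  0.1539 -4.851 ] | turn deg [ 0.0057 -0.0142 -0.0004]
[0.5009 0.106  0.0551] [403.9561 416.0604] [609.2188 287.4947]
[0.4963 0.2159 0.0551] [354.8757 245.8979] [225.7195 293.7645]
slab c [array([627.5456, 298.8573])]
```

View pics/s18.png

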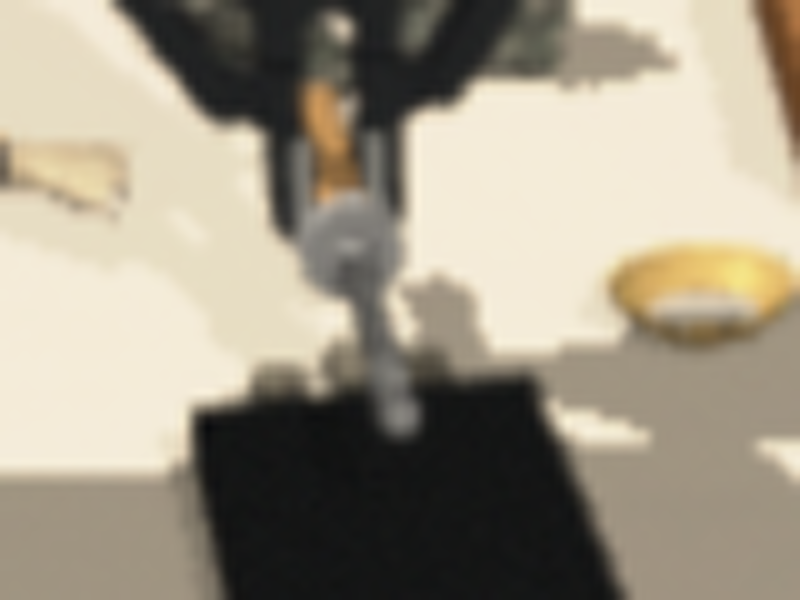

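View pics/t18.png

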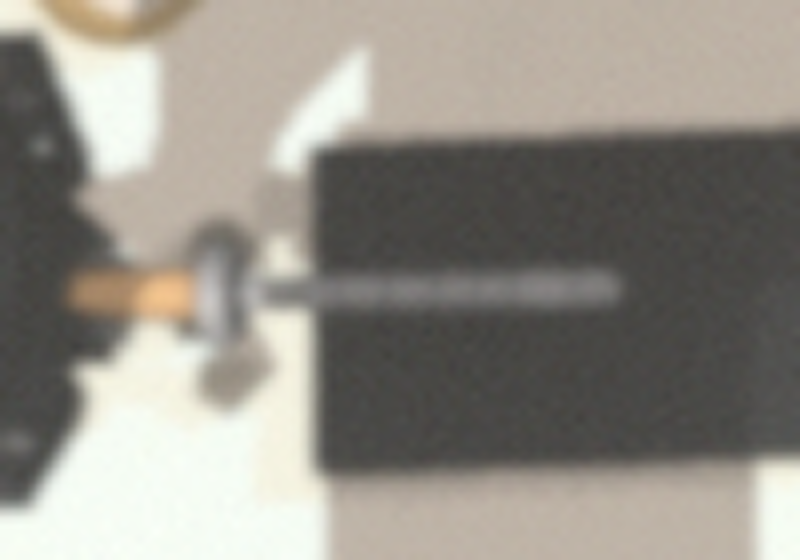

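The rod is level with its tip over the slab at s18 px (401,420). It agrees with the prediction to about 1 px in the side view and 1.4 px in the top view. The three chips lie on the table at s18 px (280,380), (345,362) and (425,362). The first slab-centre estimate was about 4 mm low in y because my side pick included the slab's front face, so I'll nudge the tip and settle.

```bash
python3 -m crank '[[1,0,0,0,0,0,0],[2,0,0,0,0,0,0],[1,0,0,0,0,0,0],[0,0,0,0,0,0,0],[0,0,0,0,0,0,0],[0,0,0,0,0,0,0],[0,0,0,0,0,0,0],[0,0,0,0,0,0,0]]' && python3 -m crank '[[0,0,0,0,0,0,0],[0,0,0,0,0,0,0],[0,0,0,0,0,0,0],[0,0,0,0,0,0,0],[0,0,0,0,0,0,0],[0,0,0,0,0,0,0],[0,0,0,0,0,0,0],[0,0,0,0,0,0,0]]'
python3 - <<'E'
from h import *
im=read_camera("side");cv2.imwrite("pics/s19.png",cv2.resize(im[110:290,220:420],(667,600),interpolation=2))
s=get_state();p,r=tcp();print("tip",p+r.apply(TIP),"axis",r.apply([-1,0,0]),"toolz",r.apply([0,0,1]),np.abs(s["qvel"]).max(),s["wrist_force"],s["finger_gap"])
E
```

```text
clock: 31.25
tcp_pos: [0.4942, 0.2628, 0.2109]
orientation: [-0.0, 0.692, 0.722, -0.0]
wrist_force: [0.5, 0.3, -1.1]
finger_gap: 0.0131
clock: 32.25
tcp_pos: [0.4942, 0.2627, 0.2109]
orientation: [-0.0, 0.692, 0.722, -0.0]
wrist_force: [-0.7, 0.2, -1.2]
finger_gap: 0.0128
tip [0.5005 0.1099 0.0549] axis [ 0.0418 -0.9991 -0.0001] toolz [-0.0004  0.0001 -1.    ] 0.0011133890987216788 [-0.0273  0.3528 -1.2488] 0.012693304139768343
```

View pics/s19.png

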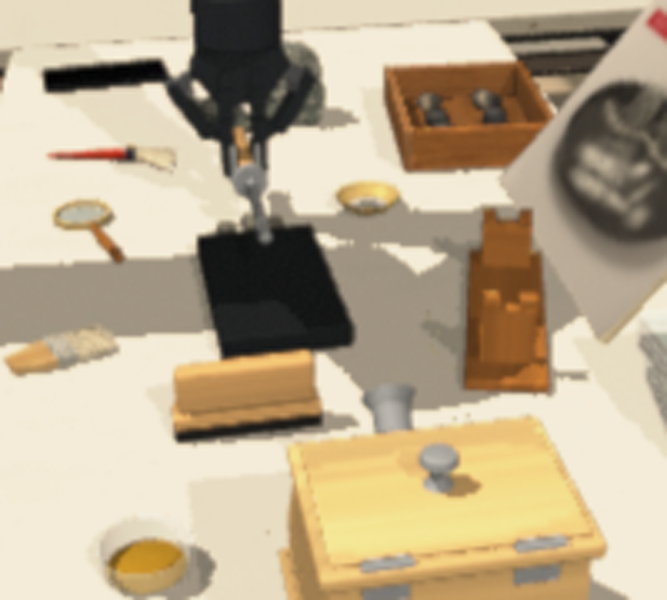

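The rod is held still and level over the slab, with the tip at s19 px (266,238). The block stands at (247,395), the slab is bare, and both dishes are in place at (367,198) and (148,555).

```bash
python3 -c "
from workcell import *
print(hand_in())"
```

```text
the job is handed in; nothing more can be done
None
```

The job is done as asked and handed in at about 32 s of the 64 s allowed; the hand-in reports no verdict.

- **Chips and block:** I swept the three chips off the slab's +y end with the block, which hovered about 1–3 mm above the slate. In the last pictures the slab is bare and the chips lie on the table. The block stands upright on the table, off the slab on its -y side.
- **Tube:** The rod went down the tube until the collar met the rim. There was no visible gap, the last 1.5 mm of push moved it only 0.4 mm, and the axial force rose to 12 N. I then drew it fully out.
- **Final hold:** The robot is still and gripping, with the rod level to within about 0.1° by the tool pose, scoop side up as it was picked up. The tip is about 35 mm above the slab, near its middle.
- **Dishes:** Both dishes stand where they were, by eye in the last picture.

**Disagreements:**
- The two cameras put the slab centre about 1 cm apart in y, because my side-view pick caught the slab's front face. I relied mainly on the top view.
- The top view showed the tip up to 3 mm farther along -y than the tool pose predicted. I shifted the tip 4 mm toward +y to centre it, but did not check it again in the top view.

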